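Vitamin jar: into the row, safety cap off

ROBOT

A 6-joint arm with a two-finger parallel gripper is mounted at the origin on the work surface. World frame = base frame: x ahead of the robot, y to its left, z up, the work surface at z = 0. Lengths are in m, angles in rad, forces in N, time in s.
With the tool pointing down it reaches from about 0.35 to 0.975 m from the base axis. Payload 4.9 kg.
Tool frame: the origin (TCP) lies on the centre line of the jaws, within the pads' length; the fingertips stand 14 mm ahead of it and the grasp point (between the pads) lies 5 mm behind it; x points along the fingers, z is the direction in which the jaws open and shut, and the axes are right-handed (so a half turn about x gives the same grasp; the last joint's range is limited). The gripper opens to 85 mm and grips with 20 to 120 N. Pads are 22 mm wide; open, the fingers measure 114 mm over their backs; the gripper's body (76 mm by 85 mm) begins 54 mm behind the grasp point. The pads swing forward as they close: fully open they stand 13 mm farther back than shut.
Start: joints at [1.199, 0.053, 1.613, -0, 1.476, -0.119], TCP at [0.156, 0.605, 0.245] pointing down, gripper open.
Joint ranges: [-3.01, 3.01], [-1.01, 2.22], [0.06, 2.58], [-1.02, 4.17], [0.09, 2.62], [-3.14, 3.14]. Speed limits (rad/s): [2.57, 2.57, 3.14, 3.14, 3.14, 3.14].

INTERFACE

Orientations are given as a rotation vector (axis times angle).
In Python, from station import ctrl gives the robot as it stands.
- The arm moves only by the tool move_arm, never from a script. Its argument "increments" is a list that holds one entry, the list of rows, each a list of 4 numbers: the shift along the tool's x, y, z in units of 25 cm (1.0 is 25 cm), then the turn about the tool's x in units of 90 degrees (1.0 is 90 degrees). A call has 1 to 20 rows; each row shifts and turns the commanded pose from where the row before left it, along the tool's axes as they then stand; what a row does not reach is not made up. A row lasts 1/12 s, in which the tool goes at most 41.7 mm and 7.16 degrees, less where a joint would pass 70% of its speed; a pose out of reach is approached as far as the arm can. A call with a number of a shift or a turn outside -1 to 1 is refused whole. A call with a gripper value outside its range is refused whole. "gripper" is the closure, from 0 (fully open) to 1 (shut), set as the call begins (left out, the last holds). The fingers move at their own pace and stop on an object; "squeeze" is the grip in N (left out, the last holds). Time passes only in rows, so rows that do not move let the fingers close. It gives the time, the measured TCP pose, the force and the opening at its end, in the units of the state.
- ctrl.get_obs(): the state, without advancing time (a new reading comes with each control period).
- ctrl.get_image(name): name is "scene" or "top" or "wrist"; returns a dict with "pixels" (384x512x3 uint8, red, green, blue), "depth" (384x512 float32, m along the optical axis (not along the pixel's ray), 0 where there is no reading), "K" (3x3 intrinsics, pixels), "k1" (the pictures are not rectified: a ray, as slopes to the right and down, at radius r is drawn at 1 + k1 r^2 times it, then the intrinsics apply), "extrinsics" (4x4, takes a point from camera to world coordinates); the wrist camera has in their place "tool_from_camera" (4x4, takes a point from camera to tool coordinates, whose origin is the TCP and whose axes are the tool frame's). Camera axes: x right, y up, looking along -z (the intrinsics and any distortion apply to the point x, -y, -z); pixel columns grow to the right and rows downward; lengths in m; the calibration is good to about 2 mm. A picture is of the moment at which its call begins: read the wrist's pose just before it.
- ctrl.finish_job(): hands the job in, once; it reports no verdict.
Trained networks look in the newest picture that a camera, given by its name, has taken for a name from the list of things; names that differ only in an ending like _2 or _b are one class to them, and where a whole thing is asked for, a point or a joint stands for the part that bears it (a point fixed in the world has none). Each returns a list of dicts, best first, with "score" (0 to 1); they miss things now and then, are a little off and sometimes report something else, mostly with a low value. They report only what shows in the picture. A call takes as long as a camera call.
- ctrl.trace(camera, target): "region" (384x512 bool, what is visible of it) and "pixel" ([row, column] in pixels, amid what is visible of it).
The state is a dict: "t": time; "q": joint angles; "dq": joint speeds; "effort": joint torques, N m; "tool_pos": TCP position; "tool_rot": TCP orientation; "contact_force": force on the tool from outside, world axes, zero at the start; "wrist_torque": the same for the moment, N m; "opening": finger opening in m.
Only numpy, scipy, OpenCV 4.12 (cv2) and the standard library are available. Lean on these libraries where they do the work, as an engineer would, in place of code of your own. Each camera call takes 0.05 s, during which the arm holds its last target. There are 200 camera calls.

TASK

Set the amber vitamin jar down (no dropping) in the empty bin of the row on the riser, beside the other three jars, and let go of it. Then open it where it stands: push its safety cap down, twist it anticlockwise until it is free, and lift it off. Finish while still holding the cap, right way up over the jar with at least 5 cm clear between cap and mouth so that I can reach a tablet, the jar upright in its bin and everything else left where it was.

Things in the scene. Friction and masses are not known exactly. Their poses are not given: they have to be found in the camera images.
- jar: Amber square jar, the only one standing on the counter (200 to 330 g with cap). Body 58 x 58 mm, 80 mm high, foot edges bevelled 4 mm; round neck 31 mm across with three outward lugs; with the cap on 115 mm high. Origin: centre of the underside; z up, x and y square to the sides (any quarter turn fits the bin).
- cap: White round ribbed safety cap on the amber jar, a separate part of 35 g, 51 mm across, 28 mm high. Origin: centre of its lower rim, z up. Closed and locked its origin is 87 mm above the jar's and its x axis lies along the jar's (5 deg of play). Locked, it neither lifts nor turns; the closed jar can be carried by it.
- cap_liner (a joint): Spring liner inside the cap, bearing on the mouth: how far the cap is pressed down, m. 0 = not pressed, 0.0045 or more = clear of the safety tooth, 0.007 = cap bottoms on the shoulder. The spring yields at 3.2 N, takes 7 N at 4.5 mm and 9.5 N at 7 mm, and lifts the cap again when let go.
- cap_top (a point): Centre of the cap's flat top, 28 mm above the cap's origin. To open: push the cap straight down 5 to 7 mm, keep it down and turn it anticlockwise seen from above (positive yaw). It is free at 40 to 80 deg relative to the jar; turn the hand 60 deg, as the jar may turn up to 10 deg in the bin before its walls stop it. Then lift: lugs clear after 12 mm.
- jar_mouth (a point): Centre of the amber jar's mouth, 102 mm above the jar's origin.
- bin_empty: The one empty bin of the row, fixed: clear, open-topped, white rim, outside 69 x 69 x 33 mm high, walls and floor 3 mm, inside 63 x 63 mm. Origin: centre of its underside, on the riser's top 50 mm above the counter. x, y square to its sides; the row runs along its y, neighbours 75 mm apart. Which of the four places is empty varies.
- bin_empty_floor (a point): Centre of the empty bin's inner floor, 3 mm above its underside; axes as the bin. The jar's underside rests here.
- riser: Low fixed wooden shelf riser on black wire legs, 112 mm (x) by 316 mm (y), top 50 mm above the counter; carries the four bins in a row along its y. Origin: centre of its footprint at counter level.
- jar_green: Green jar of the same size with a like cap, standing in its bin of the row, its top 168 mm above the counter; leave alone. Origin: centre of underside.
- jar_blue: Blue jar, as the green one; leave alone.
- jar_red: Red jar, as the green one; leave alone.
- can_peas: Green and yellow can, 74 mm across, 110 mm high, upright; leave alone. Origin: centre of underside.
- can_tomato: Red can, 66 mm across, 80 mm high, upright; leave alone. Origin: centre of underside.
- mug: White mug, 82 mm across, 92 mm high, handle to its +y; leave alone. Origin: centre of underside.
- carton: Yellow carton, 62 x 110 x 130 mm high; leave alone. Origin: centre of underside.
- shaker: Spice shaker, 42 mm across, 90 mm high, red top; leave alone. Origin: centre of underside.

How it is judged:
On the way, in this order (a step that is already met when the one before it is completed fails the run):
1. the amber jar stands upright on the floor of the empty bin, let go, its cap still on and not turned (horizontal distance between jar and bin_empty_floor below 0.007 m and z of jar in the frame of bin_empty_floor below 0.004 m and angle between jar's own z axis and vertical below 0.07 rad and z of cap in the frame of jar below 0.09 m and angle between the x axis of cap and the x axis of jar, either way round below 0.3 rad and contact force between the fingers and jar below 0.1 N and contact force between the fingers and cap below 0.1 N and value of joint cap_liner below 0.002 m), for 0.2 s.
2. the cap is pressed down past its safety tooth (value of joint cap_liner above 0.0035 m and horizontal distance between jar and bin_empty_floor below 0.007 m and z of jar in the frame of bin_empty_floor below 0.004 m and angle between jar's own z axis and vertical below 0.07 rad), for 0.05 s.
3. the cap is twisted free, still on the neck (angle between the x axis of cap and the x axis of jar, either way round above 0.6 rad and z of cap in the frame of jar below 0.094 m and horizontal distance between jar and bin_empty_floor below 0.007 m and z of jar in the frame of bin_empty_floor below 0.004 m and angle between jar's own z axis and vertical below 0.07 rad), for 0.05 s.
At the end, for the whole second after the job is handed in: The amber jar stands upright (within 4 deg) on the floor of the formerly empty bin, within 7 mm of its centre; the fingers hold the cap, still, right way up (within 17 deg), its lower rim at least 45 mm above the jar's mouth and its centre within 35 mm sideways of the mouth's (z of cap in the frame of jar_mouth above 0.045 m and horizontal distance between cap_top and jar_mouth below 0.035 m and angle between cap's own z axis and vertical below 0.3 rad and contact force between the fingers and cap above 1 N and contact force between cap and jar below 0.05 N and linear speed of each of cap, jar below 0.03 m/s and horizontal distance between jar and bin_empty_floor below 0.007 m and z of jar in the frame of bin_empty_floor below 0.004 m and angle between jar's own z axis and vertical below 0.07 rad); the arm keeps its last pose, push and grip.
It fails at once if a jar in the row is moved more than 15 mm or tipped (distance of any of jar_green, jar_blue, jar_red from where it was at the start of the episode above 0.015 m or angle between any of jar_green, jar_blue, jar_red's own z axis and vertical above 0.3 rad).
It fails at once if a can, the mug, the carton or the shaker is moved more than 20 mm or tipped (distance of any of can_peas, can_tomato, mug, carton, shaker from where it was at the start of the episode above 0.02 m or angle between any of can_peas, can_tomato, mug, carton, shaker's own z axis and vertical above 0.3 rad).
It fails at once if the amber jar is let fall (linear speed of jar above 0.5 m/s and contact force between the fingers and jar below 0.1 N and contact force between the fingers and cap below 0.1 N).
It fails at once if the amber jar is knocked over (angle between jar's own z axis and vertical above 0.8 rad).
It also fails if it takes over 48 s, if anything falls off the work surface, if the arm or the gripper's body presses on something with over 40 N, if the wrist force passes 120 N, or if a joint passes its speed limit or range.

## Working session

There is one attempt and no reset: what is moved stays moved. The work goes in short steps, Python scripts to look and compute and a tool call to move; the robot and the scene stay as the last step left them, time stands still between calls to the robot, and variables do not carry over. Pictures are saved under pics/ and viewed, about 8 in all and at most 12, crops included, and the job is handed in when it is done.

Besides the shell and the picture viewer there is one more tool, called as name(argument=value, ...) on one line, values as JSON. move_arm: Moves the arm, as the interface text tells. Shifts and turns lie within -1 to 1; 1 stands for 25 cm of shift or 90 degrees of turn. Its arguments: {"type":"object","properties":{"increments":{"type":"array","items":{"type":"array","items":{"type":"array","items":{"type":"number","minimum":-1,"maximum":1}}}},"gripper":{"type":"number"},"squeeze":{"type":"number"}},"required":["increments"]}

```bash
mkdir -p pics; cat > h.py <<'E'
import numpy as np, cv2
from scipy.spatial.transform import Rotation as R
from station import ctrl
def cloud(im, T=None):
    """world points HxWx3 (nan where no depth)"""
    K=im["K"];k=im["k1"];d=im["depth"].astype(float)
    v,u=np.mgrid[:d.shape[0],:d.shape[1]]
    x=(u-K[0,2])/K[0,0];y=(v-K[1,2])/K[1,1]
    rd=np.hypot(x,y);r=rd.copy()
    for _ in range(20): r=rd/(1+k*r*r)
    s=np.where(rd>0,r/np.maximum(rd,1e-12),1)
    p=np.stack([x*s*d,-y*s*d,-d],-1)
    p[d<=0]=np.nan
    T=im["extrinsics"] if T is None else T
    return p@T[:3,:3].T+T[:3,3]
def tool(o):
    T=np.eye(4);T[:3,:3]=R.from_rotvec(o["tool_rot"]).as_matrix();T[:3,3]=o["tool_pos"];return T
def save(im,n): cv2.imwrite("pics/"+n,im["pixels"][:,:,::-1])
E
cat > a.py <<'E'
from h import *
o=ctrl.get_obs();print(o["t"],o["tool_pos"],tool(o)[:3,:3].round(3).tolist(),o["opening"])
ims=[]
for c in ["scene","top"]:
    im=ctrl.get_image(c);ims.append(im["pixels"]);P=cloud(im)
    np.savez(c+".npz",P=P,px=im["pixels"])
    for n in ["jar","cap","bin_empty","riser","jar_green","jar_blue","jar_red","can_peas","can_tomato","mug","carton","shaker"]:
        for r in ctrl.trace(c,n)[:2]:
            if r["score"]<.3: continue
            q=P[r["region"]];q=q[~np.isnan(q[:,0])]
            if len(q)<5: continue
            print(c,n,round(r["score"],2),np.round(r["pixel"]),len(q),"lo",np.percentile(q,3,0).round(3),"hi",np.percentile(q,97,0).round(3),"med",np.median(q,0).round(3))
m=np.vstack(ims);cv2.imwrite("pics/a.png",cv2.resize(m,None,fx=.78,fy=.78)[:,:,::-1])
E
python3 a.py
```

```text
0.0 [0.15611678 0.60455746 0.24402292] [[-0.001, -0.968, 0.25], [-0.002, 0.25, 0.968], [-1.0, 0.0, -0.002]] 0.08523184001366065
scene jar 0.82 [233. 157.] 681 lo [ 0.484 -0.255  0.005] hi [ 0.524 -0.189  0.08 ] med [ 0.512 -0.226  0.051]
scene jar 0.32 [264. 180.] 689 lo [ 0.657 -0.245  0.047] hi [ 0.716 -0.184  0.082] med [ 0.695 -0.212  0.08 ]
scene cap 0.64 [214. 156.] 328 lo [ 0.471 -0.246  0.089] hi [ 0.515 -0.201  0.117] med [ 0.503 -0.225  0.112]
scene bin_empty 0.7 [206. 310.] 445 lo [0.576 0.16  0.052] hi [0.645 0.229 0.083] med [0.624 0.206 0.067]
scene riser 0.73 [236. 262.] 975 lo [ 0.57  -0.074  0.009] hi [0.66  0.212 0.052] med [0.648 0.013 0.049]
scene jar_green 0.67 [202. 264.] 784 lo [0.584 0.016 0.086] hi [0.631 0.065 0.169] med [0.622 0.035 0.13 ]
scene jar_green 0.41 [184. 393.] 1258 lo [0.638 0.382 0.032] hi [0.707 0.5   0.131] med [0.689 0.427 0.111]
scene jar_blue 0.76 [207. 236.] 866 lo [ 0.579 -0.059  0.085] hi [ 0.628 -0.006  0.169] med [ 0.619 -0.037  0.13 ]
scene jar_red 0.9 [195. 291.] 820 lo [0.578 0.091 0.079] hi [0.636 0.179 0.169] med [0.625 0.11  0.1
[... 1257 characters left out ...]
 ] hi [0.632 0.149 0.174] med [0.6   0.118 0.166]
top can_peas 0.57 [236. 277.] 457 lo [ 0.361 -0.047  0.104] hi [0.427 0.02  0.116] med [ 0.395 -0.014  0.111]
top can_peas 0.47 [152. 339.] 381 lo [ 0.654 -0.24   0.018] hi [ 0.713 -0.181  0.087] med [ 0.683 -0.208  0.08 ]
top can_tomato 0.93 [151. 338.] 403 lo [ 0.653 -0.24   0.008] hi [ 0.713 -0.181  0.087] med [ 0.681 -0.208  0.08 ]
top mug 0.74 [204. 131.] 673 lo [0.448 0.412 0.002] hi [0.519 0.507 0.094] med [0.482 0.466 0.035]
top carton 0.95 [150. 136.] 1012 lo [0.633 0.385 0.006] hi [0.703 0.492 0.136] med [0.664 0.434 0.129]
top shaker 0.46 [156. 378.] 220 lo [ 0.648 -0.363 -0.001] hi [ 0.683 -0.324  0.096] med [ 0.663 -0.338  0.084]
```

View pics/a.png

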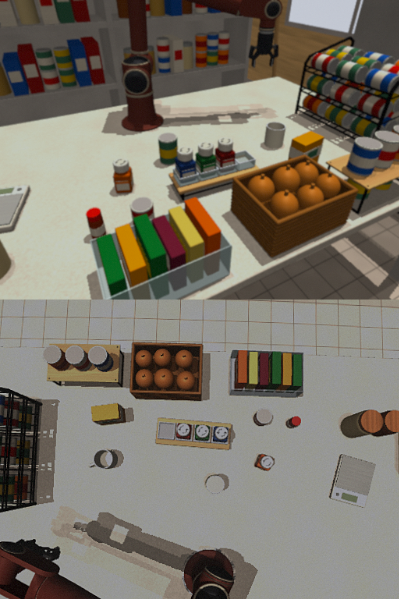

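The images show the empty bin at the row's +y end (about 0.611, 0.195) and the amber jar near (0.492, -0.22), with the row running along y. Next I'll refine the yaws and check the wrist camera offset.

```bash
cat > b.py <<'E'
from h import *
for c in ["scene","top"]:
    P=np.load(c+".npz")["P"].reshape(-1,3);P=P[~np.isnan(P[:,0])]
    def box(n,lo,hi):
        q=P[((P>lo)&(P<hi)).all(1)]
        r=cv2.minAreaRect((q[:,:2]*1000).astype(np.float32))
        print(c,n,len(q),np.round(r[0],1),np.round(r[1],1),round(r[2],1),q[:,2].mean().round(4),q.mean(0).round(4))
    box("rim",(.56,.147,.074),(.66,.25,.09))
    box("riser",(.53,-.1,.045),(.68,.25,.056))
    box("jarbody",(.44,-.27,.02),(.54,-.17,.084))
    box("captop",(.44,-.27,.105),(.54,-.17,.125))
    for n,y in(("blue",-.03),("green",.043),("red",.118)): box(n,(.55,y-.035,.16),(.65,y+.035,.18))
im=ctrl.get_image("wrist");print(im["tool_from_camera"].round(3).tolist(),im["K"][0,0])
E
python3 b.py
```

```text
scene rim 190 [609.  189.9] [80.6 74.9] 87.3 0.0801 [0.6184 0.1978 0.0801]
scene riser 1030 [604.2  82.8] [315.6 113. ] 87.0 0.0504 [0.6348 0.0612 0.0504]
scene jarbody 570 [ 502.  -219.1] [48.7 75.4] 9.3 0.0553 [ 0.5102 -0.2249  0.0553]
scene captop 220 [ 490.6 -223. ] [48.4 49.9] 46.2 0.1137 [ 0.4954 -0.2238  0.1137]
scene blue 208 [600.  -30.1] [50.9 48.4] 24.4 0.1672 [ 0.6027 -0.0315  0.1672]
scene green 194 [602.3  44.8] [49.7 48. ] 8.3 0.1671 [0.6068 0.0427 0.1671]
scene red 187 [607.  119.2] [48.1 49.3] 59.8 0.1669 [0.6106 0.1173 0.1669]
top rim 126 [610.8 187.3] [83.2 69.5] 86.9 0.0827 [0.6099 0.1883 0.0827]
top riser 1450 [605.1  81.6] [315.9 112.5] 86.9 0.0511 [0.6021 0.0994 0.0511]
top jarbody 149 [ 491.6 -219.9] [55.  58.3] 68.5 0.065 [ 0.4888 -0.2046  0.065 ]
top captop 197 [ 491.6 -220. ] [47.4 47.3] 1.8 0.1164 [ 0.4912 -0.2202  0.1164]
top blue 231 [599.5 -30.9] [50.3 49.4] 0.2 0.1686 [ 0.5983 -0.0304  0.1686]
top green 227 [603.2  45.6] [49.7 48.9] 2.2 0.1692 [0.6024 0.0444 0.1692]
top red 227 [606.9 119.1] [49.6 49. ] 1.9 0.1691 [0.6063 0.1191 0.1691]
[[0.0, 0.277, -0.961, -0.129], [-0.0, 0.961, 0.277, 0.071], [1.0, 0.0, 0.001, 0.001], [0.0, 0.0, 0.0, 1.0]] 345.0644966818782
```

move_arm(increments=[[[-0.01,-0.07,-0.095,0],[-0.01,-0.07,-0.095,0],[-0.01,-0.07,-0.095,0],[-0.01,-0.07,-0.095,0],[-0.01,-0.07,-0.095,0],[-0.01,-0.07,-0.095,0],[-0.01,-0.07,-0.095,0],[-0.01,-0.07,-0.095,0],[-0.01,-0.07,-0.095,0],[-0.01,-0.07,-0.095,0],[-0.01,-0.07,-0.095,0],[-0.01,-0.07,-0.095,0],[-0.01,-0.07,-0.095,0],[-0.01,-0.07,-0.095,0],[-0.01,-0.07,-0.095,0],[-0.01,-0.07,-0.095,0],[-0.01,-0.07,-0.095,0],[-0.01,-0.07,-0.095,0],[-0.01,-0.07,-0.095,0],[-0.01,-0.07,-0.095,0]]], gripper=0)

```text
t: 3.02
tool_pos: [0.3766, 0.0562, 0.2957]
tool_rot: [-1.021, 1.317, 1.02]
contact_force: [0.1, 1.0, 1.1]
opening: 0.0853
```

move_arm(increments=[[[0,-0.072,-0.096,0],[0,-0.072,-0.096,0],[0,-0.072,-0.096,0],[0,-0.072,-0.096,0],[0,-0.072,-0.096,0],[0,-0.072,-0.096,0],[0,-0.072,-0.096,0],[0,-0.072,-0.096,0],[0,-0.072,-0.096,0],[0,-0.072,-0.096,0],[0,0,0,0.079],[0,0,0,0.079],[0,0,0,0.079],[0,0,0,0.079],[0,0,0,0.079],[0,0,0,0.079],[0,0,0,0.079],[0,0,0,0.079],[0,0,0,0.079],[0,0,0,0.079]]])

```text
t: 4.68
tool_pos: [0.4906, -0.2197, 0.2954]
tool_rot: [-0.056, 1.57, 0.056]
contact_force: [0.3, 0.5, 0.1]
opening: 0.0852
```

```bash
cat > c.py <<'E'
from h import *
import sys
o=ctrl.get_obs();T=tool(o);im=ctrl.get_image("wrist");save(im,sys.argv[1])
P=cloud(im,T@im["tool_from_camera"]);np.savez("wrist.npz",P=P,px=im["pixels"])
psi=lambda T:np.degrees(np.arctan2(T[1,2],T[0,2]))
print(o["t"],o["tool_pos"],"psi",psi(T),"down",T[:3,0].round(3),"q",o["q"].round(2))
for n in sys.argv[2:]:
    for r in ctrl.trace("wrist",n)[:2]:
        q=P[r["region"]];q=q[~np.isnan(q[:,0])]
        if len(q)<20: continue
        print(n,round(r["score"],2),np.round(r["pixel"]),len(q),np.percentile(q,2,0).round(3),np.percentile(q,98,0).round(3))
        z=q[:,2];top=q[z>np.percentile(z,98)-.012]
        b=cv2.minAreaRect((top[:,:2]*1000).astype(np.float32));print("  top",np.round(b[0],1),np.round(b[1],1),round(b[2],1))
        b=cv2.minAreaRect((q[:,:2]*1000).astype(np.float32));print("  all",np.round(b[0],1),np.round(b[1],1),round(b[2],1))
E
python3 c.py w1.png jar cap
```

```text
4.6833 [ 0.49062526 -0.21971264  0.29538109] psi 4.062859327304811 down [ 0. -0. -1.] q [-0.56 -0.18  1.75 -0.    1.57 -0.63]
jar 0.95 [140. 262.] 1051 [ 0.457 -0.233  0.001] [ 0.522 -0.185  0.081]
  top [ 488.8 -219.6] [56.8 57.8] 68.6
  all [ 492.5 -210.5] [77.9 51.6] 1.2
cap 0.63 [168. 259.] 2547 [ 0.466 -0.244  0.09 ] [ 0.512 -0.195  0.118]
  top [ 489.1 -219.7] [51.2 51.4] 0.8
  all [ 494.3 -238.4] [88.  64.2] 86.3
```

View pics/w1.png

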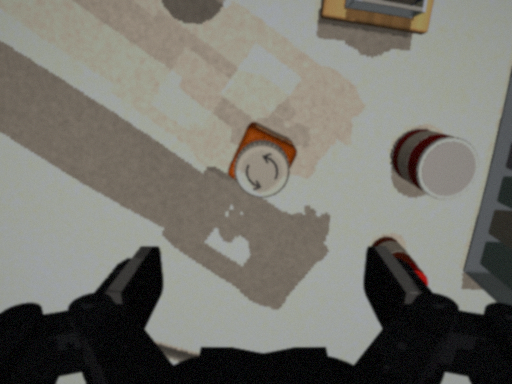

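The wrist view shows the jar at about (262, 160). Its body is turned about -21.5°, as in the top camera, and centred at (0.490, -0.220). I'll align the jaws with the sides and descend around the body.

move_arm(increments=[[[0,0,0,0.071],[0,0,0,0.071],[0,0,0,0.071],[0,0,0,0.071],[0.078,0,0,0],[0.078,0,0,0],[0.078,0,0,0],[0.078,0,0,0],[0.078,0,0,0],[0.078,0,0,0],[0.078,0,0,0],[0.078,0,0,0],[0.078,0,0,0],[0.078,0,0,0],[0.078,0,0,0],[0.072,0,0,0],[0,0,0,0],[0,0,0,0]]])

```text
t: 6.33
tool_pos: [0.4899, -0.2193, 0.0619]
tool_rot: [0.289, 1.554, -0.287]
contact_force: [0.4, 0.1, 0.9]
opening: 0.0855
```

move_arm(increments=[[[0,0,0,0],[0,0,0,0],[0,0,0,0],[0,0,0,0],[0,0,0,0],[0,0,0,0],[0,0,0,0],[0,0,0,0],[0,0,0,0],[0,0,0,0]]], gripper=1, squeeze=60)

```text
t: 7.17
tool_pos: [0.4919, -0.2205, 0.0651]
tool_rot: [0.288, 1.548, -0.29]
contact_force: [-1.9, 1.0, 7.0]
opening: 0.0572
```

```bash
python3 c.py w2.png cap jar
```

```text
7.1667 [ 0.49188143 -0.22054925  0.0651077 ] psi -21.11776268198329 down [ 0.003 -0.002 -1.   ] q [-0.56  0.03  1.95 -0.    1.15 -0.19]
cap 0.87 [298. 263.] 15465 [ 0.475 -0.222  0.09 ] [ 0.516 -0.195  0.116]
  top [ 496.1 -208.7] [28.7 48.2] 68.5
  all [ 498.1 -209.5] [28.7 52.6] 68.5
jar 0.79 [212. 263.] 9629 [ 0.472 -0.217  0.013] [ 0.524 -0.186  0.081]
  top [ 497.1 -206.1] [28.  57.9] 67.8
  all [ 491.9 -203.7] [28.5 69.3] 67.8
```

View pics/w2.png

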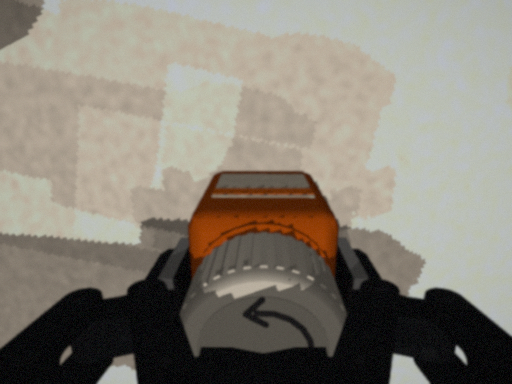

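The jar is held squarely and fills the jaws at 57 mm. Lifting.

move_arm(increments=[[[-0.02,0,0,0],[-0.04,0,0,0],[-0.08,0,0,0],[-0.08,0,0,0],[-0.08,0,0,0],[-0.08,0,0,0],[-0.08,0,0,0],[-0.08,0,0,0],[-0.08,0,0,0],[-0.08,0,0,0],[-0.08,0,0,0],[-0.04,0,0,0],[0,0,0,0],[0,0,0,0]]])

```text
t: 8.48
tool_pos: [0.4906, -0.2196, 0.2679]
tool_rot: [0.289, 1.551, -0.29]
contact_force: [0.0, -0.1, -2.9]
opening: 0.057
```

```bash
cat > d.py <<'E'
from h import *
o=ctrl.get_obs();im=ctrl.get_image("wrist");save(im,"w3.png")
P=cloud(im,im["tool_from_camera"])  # tool coords
print(o["t"],o["tool_pos"],o["opening"])
for n in ["jar","cap"]:
    r=ctrl.trace("wrist",n)[0];q=P[r["region"]];q=q[~np.isnan(q[:,0])]
    q=q[(abs(q[:,2])<.04)&(q[:,0]>-.07)]
    print(n,r["score"],len(q),"pct",np.percentile(q,[1,50,99],0).round(4).tolist())
    for lo in np.arange(-.06,.08,.01):
        s=q[(q[:,0]>lo)&(q[:,0]<lo+.01)]
        if len(s)>30: print(round(lo,3),len(s),"y max",np.percentile(s[:,1],[50,95]).round(4),"z",np.percentile(s[:,2],[2,98]).round(4))
E
python3 d.py
```

```text
8.4833 [ 0.49060015 -0.21963637  0.26785337] 0.05696971924314132
jar 0.67 9633 pct [[-0.0165, 0.0079, -0.0278], [-0.0081, 0.0273, -0.0008], [0.0548, 0.0294, 0.0268]]
-0.03 36 y max [0.0198 0.0258] z [-0.02    0.0225]
-0.02 4130 y max [0.0229 0.0269] z [-0.0269  0.0261]
-0.01 1851 y max [0.0281 0.0288] z [-0.0286  0.0277]
0.0 1049 y max [0.0286 0.0291] z [-0.0261  0.0248]
0.01 800 y max [0.0292 0.0295] z [-0.0256  0.0248]
0.02 566 y max [0.0289 0.0292] z [-0.0258  0.0245]
0.03 524 y max [0.0289 0.0292] z [-0.026   0.0246]
0.04 410 y max [0.0289 0.0292] z [-0.0261  0.0243]
0.05 259 y max [0.0285 0.0288] z [-0.0257  0.0226]
cap 0.89 15405 pct [[-0.0507, 0.0016, -0.0221], [-0.0487, 0.017, -0.0004], [-0.0233, 0.0261, 0.0214]]
-0.06 1286 y max [0.0116 0.0195] z [-0.0176  0.0174]
-0.05 11033 y max [0.0153 0.025 ] z [-0.0212  0.0202]
-0.04 1902 y max [0.0233 0.026 ] z [-0.0221  0.0216]
-0.03 1180 y max [0.0235 0.0258] z [-0.0219  0.0214]
```

move_arm(increments=[[[0,0.04,-0.0076,0],[0,0.08,-0.0076,0],[0,0.092,-0.0076,0],[0,0.092,-0.0076,0],[0,0.092,-0.0076,0],[0,0.092,-0.0076,0],[0,0.092,-0.0076,0],[0,0.092,-0.0076,0],[0,0.092,-0.0076,0],[0,0.092,-0.0076,0],[0,0.092,-0.0076,0],[0,0.092,-0.0076,0],[0,0.092,-0.0076,0],[0,0.092,-0.0076,0],[0,0.092,-0.0076,0],[0,0.092,-0.0076,0],[0,0.092,-0.0076,0],[0,0.092,-0.0076,0],[0,0.08,-0.0076,0],[0,0.044,-0.0076,0]]])

```text
t: 10.3
tool_pos: [0.6094, 0.1967, 0.2664]
tool_rot: [0.288, 1.554, -0.288]
contact_force: [-1.3, -0.5, -1.9]
opening: 0.0568
```

move_arm(increments=[[[0,0,0,-0.04],[0,0,0,-0.06],[0,0,0,-0.06],[0,0,0,-0.042],[0,0,0,0],[0,0,0,0]]])

```text
t: 10.8
tool_pos: [0.6095, 0.1942, 0.2671]
tool_rot: [0.042, 1.572, -0.042]
contact_force: [-0.0, 0.2, -3.2]
opening: 0.0571
```

```bash
python3 c.py w4.png bin_empty jar_red; cat > e.py <<'E'
from h import *
# bin rim edges from wrist cloud, in row frame about the estimated bin centre
P=np.load("wrist.npz")["P"].reshape(-1,3);P=P[~np.isnan(P[:,0])]
a=np.radians(-3);c=np.array([.6105,.194]);A=np.array([[np.cos(a),np.sin(a)],[-np.sin(a),np.cos(a)]])
q=np.c_[(P[:,:2]-c)@A.T,P[:,2]]
m=(abs(q[:,0])<.05)&(abs(q[:,1])<.05)&(q[:,2]>.076)&(q[:,2]<.088);s=q[m]
print(len(s),np.percentile(s,[1,5,50,95,99],0).round(4).tolist())
E
python3 e.py
```

```text
10.8 [0.60947814 0.19415716 0.26712406] psi -3.0654466204299653 down [-0.001 -0.    -1.   ] q [ 0.19  0.08  1.55 -0.    1.51  0.25]
bin_empty 0.62 [147. 264.] 3234 [0.577 0.188 0.052] [0.642 0.232 0.085]
  top [609.6 211.8] [39.4 69.2] 86.7
  all [607.5 209.5] [44.3 73.1] 86.7
685 [[-0.0358, 0.0005, 0.0771], [-0.0351, 0.004, 0.0791], [-0.0006, 0.0338, 0.0837], [0.0323, 0.037, 0.0849], [0.0329, 0.0373, 0.0854]]
```

View pics/w4.png

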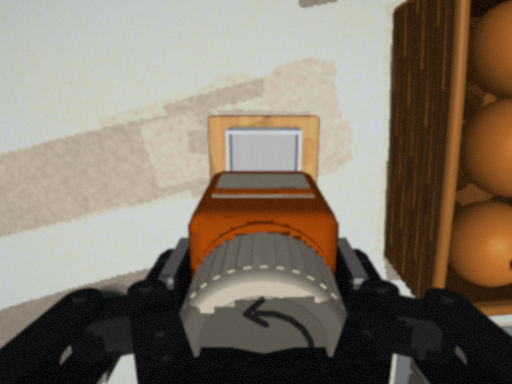

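The bin rim, as seen by the same wrist camera that measured the jar in the hand, suggests the bin is 1–2 mm further toward +y. I'll lower to about 2 cm above the rim and measure again.

move_arm(increments=[[[0.04,0.006,0,0],[0.05,0,0,0],[0.06,0,0,0],[0.06,0,0,0],[0.06,0,0,0],[0.06,0,0,0],[0.04,0,0,0],[0.02,0,0,0],[0,0,0,0],[0,0,0,0]]])

```text
t: 11.78
tool_pos: [0.6102, 0.1956, 0.1704]
tool_rot: [0.041, 1.57, -0.041]
contact_force: [0.3, -0.1, -2.2]
opening: 0.0573
```

```bash
python3 c.py w5.png bin_empty; python3 e.py; cat >> e.py <<'E'
b=q[(q[:,2]>.078)&(q[:,2]<.088)&(abs(q[:,0])<.045)&(q[:,1]>.01)&(q[:,1]<.045)]
print("far rim y by x:",[(x,np.percentile(b[(b[:,0]>x)&(b[:,0]<x+.01),1],[10,90]).round(4).tolist()) for x in (-.03,-.02,-.01,0,.01,.02) if ((b[:,0]>x)&(b[:,0]<x+.01)).sum()>5])
print("x extents:",np.percentile(b[:,0],[1,99]))
o=ctrl.get_obs();print("tcp in row frame",A@(o["tool_pos"][:2]-c))
j=q[(abs(q[:,0])<.03)&(q[:,1]>.015)&(q[:,2]>.112)&(q[:,2]<.17)];print("jar face y",[(z,np.percentile(j[(j[:,2]>z)&(j[:,2]<z+.01),1],95).round(4)) for z in (.112,.122,.132,.142,.152)], "x",np.percentile(j[:,0],[1,99]))
E
python3 e.py
```

```text
11.7833 [0.61021624 0.19561401 0.170374  ] psi -2.9662820005790524 down [ 0.  0. -1.] q [ 0.19  0.14  1.64 -0.    1.35  0.25]
bin_empty 0.56 [157. 265.] 3142 [0.577 0.211 0.052] [0.644 0.232 0.085]
  top [610.9 221.3] [20.5 69.3] 86.9
  all [610.9 220.8] [21.3 80. ] 86.6
1085 [[-0.0355, 0.0178, 0.0764], [-0.0347, 0.0209, 0.0788], [-0.0019, 0.0349, 0.0836], [0.0323, 0.037, 0.0847], [0.0331, 0.0371, 0.0853]]
1085 [[-0.0355, 0.0178, 0.0764], [-0.0347, 0.0209, 0.0788], [-0.0019, 0.0349, 0.0836], [0.0323, 0.037, 0.0847], [0.0331, 0.0371, 0.0853]]
far rim y by x: [(-0.03, [0.0338, 0.0369]), (-0.02, [0.0338, 0.0369]), (-0.01, [0.0337, 0.0369]), (0, [0.0338, 0.0369]), (0.01, [0.0338, 0.0369]), (0.02, [0.0315, 0.0369])]
x extents: [-0.03547263  0.03306575]
tcp in row frame [0.00023003 0.00179109]
jar face y [(0.112, np.float64(0.0305)), (0.122, np.float64(0.0309)), (0.132, np.float64(0.0309)), (0.142, np.float64(0.031)), (0.152, np.float64(0.0312))] x [-0.02685813  0.02531346]
```

move_arm(increments=[[[0.02,0.002,-0.0016,0],[0.03,0,0,0],[0.03,0,0,0],[0.03,0,0,0],[0.03,0,0,0],[0.02,0,0,0],[0.02,0,0,0],[0.01,0,0,0],[0.01,0,0,0],[0,0,0,0],[0,0,0,0]]])

```text
t: 12.8
tool_pos: [0.6098, 0.1962, 0.1205]
tool_rot: [0.041, 1.57, -0.041]
contact_force: [-1.1, 0.5, -2.4]
opening: 0.057
```

move_arm(increments=[[[0.004,0,0,0],[0.004,0,0,0],[0.004,0,0,0],[0.004,0,0,0],[0,0,0,0],[0,0,0,0]]])

```text
t: 13.3
tool_pos: [0.61, 0.1963, 0.1182]
tool_rot: [0.041, 1.57, -0.04]
contact_force: [-3.3, -1.6, 5.3]
opening: 0.057
```

Contact came at the expected height of 0.118, so I'm releasing the jar and rising.

move_arm(increments=[[[0,0,0,0],[0,0,0,0],[0,0,0,0],[0,0,0,0],[0,0,0,0],[0,0,0,0]]], gripper=0)

```text
t: 13.8
tool_pos: [0.6096, 0.1961, 0.1161]
tool_rot: [0.041, 1.571, -0.041]
contact_force: [-0.5, -1.2, -1.0]
opening: 0.0852
```

move_arm(increments=[[[-0.01,0,0,0],[-0.03,0,0,0],[-0.05,0,0,0],[-0.08,0,0,0],[-0.1,0,0,0],[-0.1,0,0,0],[-0.08,0,0,0],[-0.05,0,0,0],[0,0,0,0],[0,0,0,0]]])

```text
t: 14.63
tool_pos: [0.61, 0.1962, 0.2424]
tool_rot: [0.041, 1.569, -0.04]
contact_force: [-0.9, -0.2, -0.9]
opening: 0.0854
```

```bash
python3 c.py w6.png cap jar bin_empty
```

```text
14.6333 [0.6099986  0.19618454 0.24239786] psi -2.9648449528409246 down [ 0.002  0.    -1.   ] q [0.2  0.09 1.58 0.   1.47 0.25]
cap 0.88 [204. 262.] 5494 [0.585 0.174 0.143] [0.632 0.221 0.17 ]
  top [608.4 197. ] [51.7 50.8] 4.6
  all [604.1 183. ] [78.5 78.6] 1.0
cap 0.63 [343. 262.] 973 [0.574 0.059 0.124] [0.63  0.075 0.151]
  top [592.1  81. ] [24.8 53.8] 35.1
  all [601.4  62.9] [78.2 58.1] 74.3
jar 0.95 [158. 262.] 2130 [0.581 0.201 0.069] [0.637 0.226 0.135]
  top [609.6 210.7] [29.5 58.2] 85.3
  all [606.9 209.5] [70.4 37.7] 5.8
bin_empty 0.93 [138. 262.] 902 [0.577 0.214 0.051] [0.644 0.233 0.085]
  top [610.5 221.6] [19.3 68.8] 86.8
  all [608.5 222.5] [19.3 73. ] 85.5
```

View pics/w6.png

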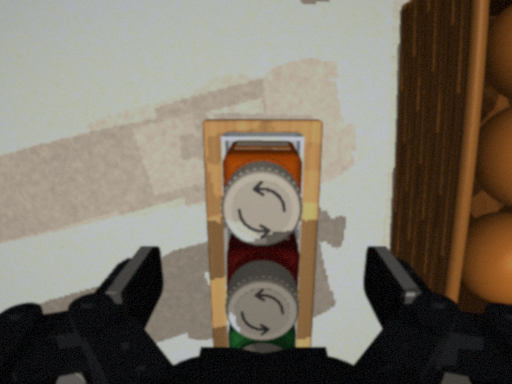

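The jar stands square in the bin. The cap is centred at about (0.609, 0.197) with its top at about 0.169, and the expected height is 0.168. I'll pre-turn the hand 12° clockwise for clearance, lower onto the cap and grip it.

move_arm(increments=[[[0,0.002,-0.003,0],[0,0,0,0.067],[0,0,0,0.067],[0.04,0,0,0],[0.06,0,0,0],[0.06,0,0,0],[0.06,0,0,0],[0.05,0,0,0],[0.04,0,0,0],[0.02,0,0,0],[0.008,0,0,0],[0,0,0,0],[0,0,0,0]]])

```text
t: 15.92
tool_pos: [0.6094, 0.1968, 0.1576]
tool_rot: [0.206, 1.56, -0.205]
contact_force: [0.5, 0.2, 0.3]
opening: 0.0853
```

move_arm(increments=[[[0,0,0,0],[0,0,0,0],[0,0,0,0],[0,0,0,0],[0,0,0,0],[0,0,0,0],[0,0,0,0],[0,0,0,0],[0,0,0,0],[0,0,0,0]]], gripper=1, squeeze=80)

```text
t: 16.75
tool_pos: [0.6094, 0.1967, 0.1573]
tool_rot: [0.206, 1.56, -0.205]
contact_force: [-0.1, 0.3, 4.1]
opening: 0.0494
```

```bash
cat > f.py <<'E'
from h import *
o=ctrl.get_obs();T=tool(o);im=ctrl.get_image("wrist");P=cloud(im,im["tool_from_camera"])
print(o["t"],o["tool_pos"],"F",o["contact_force"].round(1),"tau",o["wrist_torque"].round(2),"open",o["opening"],"psi",np.degrees(np.arctan2(T[1,2],T[0,2])))
for n in ["cap","jar"]:
    r=ctrl.trace("wrist",n)[0];q=P[r["region"]];q=q[~np.isnan(q[:,0])];q=q[(abs(q[:,2])<.04)&(q[:,1]<.045)&(q[:,1]>-.02)]
    h=o["tool_pos"][2]-q[:,0]
    k=np.histogram(h,bins=np.arange(.05,.3,.002));i=k[0].argmax()
    print(n,r["score"],len(q),"z pct",np.percentile(h,[2,50,98]).round(4),"mode plane",np.median(h[abs(h-k[1][i]-.001)<.003]).round(4))
E
python3 f.py
```

```text
16.75 [0.60938772 0.19674298 0.15726359] F [-0.1  0.3  4.1] tau [-0.04 -0.2  -0.04] open 0.04937276250436033 psi -15.025448948712937
cap 0.8 12678 z pct [0.1455 0.1675 0.169 ] mode plane 0.1676
jar 0.92 5089 z pct [0.074  0.1272 0.1342] mode plane 0.1306
```

move_arm(increments=[[[0.008,0,0,0],[0.008,0,0,0],[0.008,0,0,0],[0.006,0,0,0],[0,0,0,0],[0,0,0,0],[0,0,0,0]]])

```text
t: 17.48
tool_pos: [0.6095, 0.1968, 0.1514]
tool_rot: [0.206, 1.559, -0.205]
contact_force: [-2.7, -0.4, 10.8]
opening: 0.0492
```

```bash
python3 f.py
```

```text
17.4833 [0.60951014 0.19676092 0.15135707] F [-2.7 -0.4 10.8] tau [-0.16  0.28 -0.04] open 0.049237323057491275 psi -15.020053625054368
cap 0.59 12807 z pct [0.1389 0.1616 0.1631] mode plane 0.1618
jar 0.94 4970 z pct [0.0749 0.1261 0.1335] mode plane 0.1303
```

The cap is pressed 5.8 mm and the spring force is consistent with that. Twisting anticlockwise 60° with the cap held down.

move_arm(increments=[[[0,0,0,-0.045],[0,0,0,-0.045],[0,0,0,-0.045],[0,0,0,-0.045],[0,0,0,-0.045],[0,0,0,-0.045],[0,0,0,-0.045],[0,0,0,-0.045],[0,0,0,-0.045],[0,0,0,-0.045],[0,0,0,-0.045],[0,0,0,-0.045],[0,0,0,-0.045],[0,0,0,-0.045],[0,0,0,-0.04],[0,0,0,0],[0,0,0,0],[0,0,0,0]]])

```text
t: 19.13
tool_pos: [0.6096, 0.1968, 0.1513]
tool_rot: [-0.618, 1.479, 0.617]
contact_force: [-1.5, -0.2, 11.0]
opening: 0.049
```

```bash
python3 f.py;python3 c.py w7.png jar cap
```

```text
19.1333 [0.60955416 0.19682336 0.15134824] F [-1.5 -0.2 11. ] tau [-0.06  0.29  0.12] open 0.04898252250172607 psi 45.29585561458442
cap 0.88 12863 z pct [0.1379 0.1615 0.1631] mode plane 0.1617
jar 0.93 5133 z pct [0.0715 0.1256 0.1341] mode plane 0.1295
19.2833 [0.60952433 0.19685025 0.15131327] psi 45.300295688133836 down [ 0.002  0.    -1.   ] q [ 0.2   0.16  1.66 -0.    1.32 -0.59]
jar 0.92 [191. 259.] 5240 [0.579 0.177 0.066] [0.628 0.226 0.134]
  top [593.3 209.2] [72.2 34.4] 46.6
  all [594.6 209.1] [79.  41.9] 44.9
cap 0.72 [266. 262.] 13077 [0.585 0.176 0.139] [0.631 0.222 0.163]
  top [609.3 197.8] [49.1 50. ] 44.4
  all [633.6 141.7] [ 50.1 171.9] 23.8
```

View pics/w7.png

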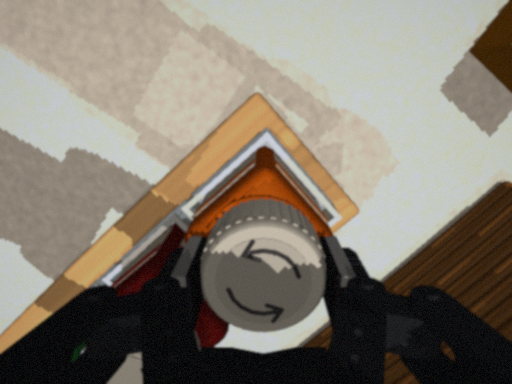

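The cap turned with the hand (its arrows kept their place in the hand frame) and the jar stayed in the bin. Lifting slowly at first.

move_arm(increments=[[[-0.008,0,0,0],[-0.008,0,0,0],[-0.012,0,0,0],[-0.012,0,0,0],[-0.012,0,0,0],[-0.012,0,0,0],[-0.012,0,0,0],[0,0,0,0],[0,0,0,0]]])

```text
t: 20.18
tool_pos: [0.6087, 0.1966, 0.168]
tool_rot: [-0.618, 1.482, 0.618]
contact_force: [-0.1, 0.2, -0.3]
opening: 0.049
```

```bash
python3 f.py
```

```text
20.1833 [0.60868156 0.19661991 0.16797976] F [-0.1  0.2 -0.3] tau [0.02 0.01 0.06] open 0.04896578509593766 psi 45.275031743440174
cap 0.83 12769 z pct [0.1552 0.1781 0.1796] mode plane 0.1783Traceback (most recent call last):
  File "f.py", line 8, in <module>
    print(n,r["score"],len(q),"z pct",np.percentile(h,[2,50,98]).round(4),"mode plane",np.median(h[abs(h-k[1][i]-.001)<.003]).round(4))
                                      ~~~~~~~~~~~~~^^^^^^^^^^^^^
    return _quantile_unchecked(
        a, q, axis, out, overwrite_input, method, keepdims, weights)
    return _ureduce(a,
                    func=_quantile_ureduce_func,
    ...<5 lines>...
                    overwrite_input=overwrite_input,
                    method=method)
    r = func(a, **kwargs)
    result = _quantile(arr,
                       quantiles=q,
    ...<2 lines>...
                       out=out,
                       weights=wgt)
    slices_having_nans = np.isnan(arr[-1, ...])
                                  ~~~^^^^^^^^^
IndexError: index -1 is out of bounds for axis 0 with size 0
```

The force is only the cap's weight, so the jar isn't being carried. Lifting another 7 cm.

move_arm(increments=[[[-0.02,0,0,0],[-0.03,0,0,0],[-0.04,0,0,0],[-0.04,0,0,0],[-0.04,0,0,0],[-0.04,0,0,0],[-0.04,0,0,0],[-0.03,0,0,0],[0,0,0,0],[0,0,0,0],[0,0,0,0],[0,0,0,0]]])

```text
t: 21.33
tool_pos: [0.6084, 0.1966, 0.2372]
tool_rot: [-0.618, 1.483, 0.618]
contact_force: [-0.2, 0.5, -0.6]
opening: 0.0492
```

```bash
python3 c.py w8.png jar cap jar_mouth; python3 - <<'E'
from h import *
for c in ["scene","top"]:
    im=ctrl.get_image(c);P=cloud(im)
    if c=="scene":
        s=im["pixels"][110:270,190:380];cv2.imwrite("pics/s8.png",cv2.resize(s,None,fx=3.5,fy=3.5)[:,:,::-1])
    for n in ["jar","cap","jar_red","jar_green","jar_blue"]:
        for r in ctrl.trace(c,n)[:1]:
            q=P[r["region"]];q=q[~np.isnan(q[:,0])]
            print(c,n,round(r["score"],2),np.percentile(q,3,0).round(3),np.percentile(q,97,0).round(3))
E
```

```text
21.3333 [0.60843998 0.19656058 0.23717393] psi 45.27632299769648 down [-0.002 -0.    -1.   ] q [ 0.2   0.09  1.58 -0.    1.47 -0.59]
jar 0.82 [180. 263.] 4924 [0.579 0.173 0.073] [0.634 0.226 0.156]
  top [596.8 201.7] [39.1 25.6] 52.7
  all [621.1 188.4] [72.5 84.8] 86.6
cap 0.6 [269. 264.] 13202 [0.584 0.176 0.224] [0.63  0.222 0.249]
  top [608.4 197.3] [49.3 50.3] 44.2
  all [684. 134.] [104.3 246.3] 42.3
jar_mouth 0.79 [178. 263.] 4838 [0.579 0.173 0.077] [0.633 0.226 0.156]
  top [596.7 201.8] [38.9 25.4] 52.0
  all [608.2 195.3] [60.6 58.1] 86.7
scene jar 0.79 [0.59  0.165 0.082] [0.639 0.218 0.154]
scene cap 0.78 [0.593 0.17  0.221] [0.635 0.214 0.249]
scene jar_red 0.71 [0.589 0.091 0.085] [0.636 0.14  0.169]
scene jar_green 0.71 [0.582 0.016 0.085] [0.631 0.068 0.169]
scene jar_blue 0.59 [ 0.579 -0.059  0.087] [ 0.628 -0.008  0.169]
top jar 0.43 [ 0.361 -0.046  0.003] [0.428 0.02  0.117]
top cap 0.61 [ 0.546 -0.073  0.045] [0.659 0.231 0.057]
top jar_red 0.91 [0.577 0.09  0.062] [0.637 0.145 0.174]
top jar_green 0.93 [0.574 0.017 0.081] [0.629 0.071 0.173]
top jar_blue 0.78 [ 0.57  -0.055  0.103] [ 0.621 -0.003  0.174]
```

View pics/s8.png

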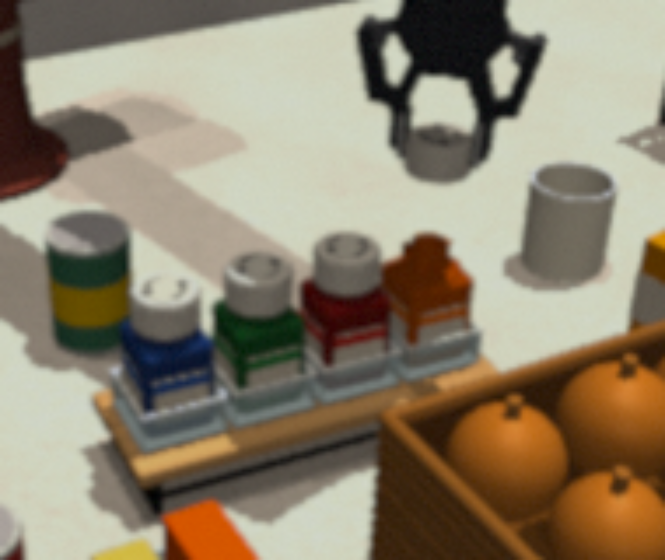

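The open jar stands upright in the end bin. The cap is held about 6.5 cm above the mouth (rim 0.220, mouth 0.155), and the neighbouring jars haven't moved. Handing in.

```bash
python3 -c "
from station import ctrl
print(ctrl.finish_job())"
```

```text
the job is handed in; nothing more can be done
None
```

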